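# Find the socket that fits the wheel-head nut

### The job

The banding wheel's centre nut has to come off, and one of the three sockets standing on the ware board fits it. Try them on the nut, stand any that does not fit back upright on the board, and leave the bowls and the jar alone. Finish still holding the right socket by its square adapter, with the socket pushed fully home over the nut, upright.

Things in the scene. Friction and masses are not known exactly. Their poses are not given: they have to be found in the camera images.
- nut (a point): top centre of the fixed steel hex nut in the middle of the banding wheel: 30 mm across flats, 17 tall, top 3 mm narrowed to 27. z up; two flats square to x, so the right socket goes on only with its x turned from the nut's by a multiple of 60 degrees, within 7; else it too stops on top. Grip point above this point: 58 mm when home (mouth on the washer 17 below), 75 when stopped on top
- wheel_head (a point): centre of the top of the banding wheel's fixed round aluminium head, 240 mm across, 72 mm above the table; on it a washer 64 mm across and 3 thick, then the nut
- socket_a_grip (a point): steel hexagon-tube socket, mouth down: tube 46 mm across outer flats, 40 tall, 10 mm conical shoulder, then a fixed square adapter 24x24, 46 tall (96 overall, about 0.35 kg). Point on its axis in the adapter, 75 mm above the mouth; z up, x and y square to the adapter's faces. Hex bore 40 deep, two flats square to x; width 32, 25 or 21 mm, not known which
- socket_b_grip (a point): socket like socket_a_grip outside, same point and axes, all three with different bores (one 32, one 25, one 21 mm across flats). Which bore this one has shows only by trying: 32 fits the nut with 1 mm to spare all round, 25 and 21 stop on its top
- socket_c_grip (a point): socket like socket_a_grip outside, same point and axes, all three with different bores (one 32, one 25, one 21 mm across flats). Which bore this one has is not known
- board_top (a point): centre of the top of the fixed wooden ware board, 160 mm along its x, 400 mm along its y, top 22 mm above the table; the sockets stand on it in a row along its y, about 115 mm apart
- bowl_left: bystander: pale unglazed bowl, 120 mm across, 62 mm tall, origin under its centre
- bowl_right: bystander: bowl like bowl_left
- jar: bystander: terracotta jar, 64 mm across, 100 mm tall, origin under its centre
Not all that is in view belongs to the job. What is shaped like the part that bears socket_b_grip but yellow is not meant.

How it is judged (in metres and radians):
At the end, for the whole second after the job is handed in: The fitting socket is home on the nut (grip point 50 to 62 mm above its top, within 5 mm of its axis, tilt under 4 degrees) and gripped at its adapter (over 3 N, fingers within 30 mm of the grip point); the other two stand untouched and upright (4.5 degrees) on the board (((z of socket_a_grip in the frame of nut between 0.05 and 0.062 m and horizontal distance between socket_a_grip and nut below 0.005 m and angle between socket_a_grip's own z axis and vertical below 0.07 rad and contact force between the fingers and socket_a above 3 N and distance between the grasp point and socket_a_grip below 0.03 m and z of socket_b_grip in the frame of board_top between 0.07 and 0.08 m and x of socket_b_grip in the frame of board_top between -0.085 and 0.085 m and y of socket_b_grip in the frame of board_top between -0.205 and 0.205 m and angle between each of socket_b_grip, socket_c_grip's own z axis and vertical below 0.08 rad and contact force between the fingers and socket_b below 0.5 N and z of socket_c_grip in the frame of board_top between 0.07 and 0.08 m and x of socket_c_grip in the frame of board_top between -0.085 and 0.085 m and y of socket_c_grip in the frame of board_top between -0.205 and 0.205 m and contact force between the fingers and socket_c below 0.5 N) or (z of socket_b_grip in the frame of nut between 0.05 and 0.062 m and horizontal distance between socket_b_grip and nut below 0.005 m and angle between socket_b_grip's own z axis and vertical below 0.07 rad and contact force between the fingers and socket_b above 3 N and distance between the grasp point and socket_b_grip below 0.03 m and z of socket_a_grip in the frame of board_top between 0.07 and 0.08 m and x of socket_a_grip in the frame of board_top between -0.085 and 0.085 m and y of socket_a_grip in the frame of board_top between -0.205 and 0.205 m and angle between each of socket_a_grip, socket_c_grip's own z axis and vertical below 0.08 rad and contact force between the fingers and socket_a below 0.5 N and z of socket_c_grip in the frame of board_top between 0.07 and 0.08 m and x of socket_c_grip in the frame of board_top between -0.085 and 0.085 m and y of socket_c_grip in the frame of board_top between -0.205 and 0.205 m and contact force between the fingers and socket_c below 0.5 N) or (z of socket_c_grip in the frame of nut between 0.05 and 0.062 m and horizontal distance between socket_c_grip and nut below 0.005 m and angle between socket_c_grip's own z axis and vertical below 0.07 rad and contact force between the fingers and socket_c above 3 N and distance between the grasp point and socket_c_grip below 0.03 m and z of socket_a_grip in the frame of board_top between 0.07 and 0.08 m and x of socket_a_grip in the frame of board_top between -0.085 and 0.085 m and y of socket_a_grip in the frame of board_top between -0.205 and 0.205 m and angle between each of socket_a_grip, socket_b_grip's own z axis and vertical below 0.08 rad and contact force between the fingers and socket_a below 0.5 N and z of socket_b_grip in the frame of board_top between 0.07 and 0.08 m and x of socket_b_grip in the frame of board_top between -0.085 and 0.085 m and y of socket_b_grip in the frame of board_top between -0.205 and 0.205 m and contact force between the fingers and socket_b below 0.5 N))); the arm keeps its last pose, push and grip.
It fails at once if the bowl_left is disturbed (moved more than 20 mm) (distance of bowl_left from where it was at the start of the episode above 0.02 m).
It fails at once if the bowl_right is disturbed (moved more than 20 mm) (distance of bowl_right from where it was at the start of the episode above 0.02 m).
It fails at once if the jar is disturbed (moved more than 20 mm) (distance of jar from where it was at the start of the episode above 0.02 m).
It also fails if it takes over 72 s, if anything falls off the work surface, if the arm or the gripper's body presses on something with over 40 N, if the wrist force passes 120 N, or if a joint passes its speed limit or range.

### The arm

A 6-joint arm with a two-finger parallel gripper is mounted at the origin on the work surface. World frame = base frame: x ahead of the robot, y to its left, z up, the work surface at z = 0. Lengths are in mm, angles in rad, forces in N, time in s.
With the tool pointing down it reaches from about 300 to 775 mm from the base axis. Payload 14.6 kg.
Tool frame: the origin (TCP) lies midway between the tips of the shut fingers; the grasp point (between the pads) lies 19 mm behind it (manip.grip_depth is the distance from the TCP to the grasp point, in mm); x points along the fingers, y is the direction in which the jaws open and shut, and the axes are right-handed (so a half turn about x gives the same grasp; the last joint's range is limited). The gripper opens to 94 mm and grips with 3 to 60 N. Pads are 16 mm wide; open, the fingers measure 119 mm over their backs; the gripper's body (75 mm by 177 mm) begins 78 mm behind the grasp point.
Start: joints at [-1.317, 0.3, 1.521, -0, 1.321, -0.067], TCP at [173.422, -521.933, 205.446] pointing down, gripper open.
Joint ranges: [-3.03, 3.03], [-0.79, 2.21], [0.23, 2.52], [-1.04, 4.18], [0, 3.07], [-2.55, 2.55]. Speed limits (rad/s): [2.22, 2.22, 2.57, 3.14, 3.14, 3.14].

### API

Orientations are given as [roll, pitch, yaw] about the fixed x, y, z axes, in that order (R = Rz(yaw) Ry(pitch) Rx(roll)).
In Python, from cell import readout, cams, ticket, manip gives the robot as it stands. The module is installed in compiled form; this text tells all that it offers.
- The arm moves only by the tool apply_moves, never from a script. Its argument "plan" is one flat list of numbers, 7 for each row, row after row: the turn, a rotation vector about the tool's x, y, z in rad, then the shift along the tool's x, y, z in m, then the opening in per cent of the stroke, from 0 (shut) to 100 (fully open). In form: [wx, wy, wz, x, y, z, fingers, wx, wy, wz, x, y, z, fingers, ...]. A call has 1 to 5 rows; each row shifts and turns the commanded pose from where the row before left it, along the tool's axes as they then stand; what a row does not reach is not made up. A row lasts 1/8 s, in which the tool goes at most 62.5 mm and 10.7 degrees, less where a joint would pass 70% of its speed; a pose out of reach is approached as far as the arm can. A call with a gripper value outside its range is refused whole. The fingers move at their own pace and stop on an object; "force" is the grip in N (left out, the last holds). Time passes only in rows, so rows that do not move let the fingers close. It gives the time, the measured TCP pose, the force and the opening at its end, in the units of the state.
- readout.read_state(): the state, without advancing time (a new reading comes with each control period).
- cams.camera(name): name is "scene" or "side" or "wrist"; returns a dict with "image" (480x640x3 uint8, red, green, blue), "fovy" (degrees; the focal length in pixels is half the picture's height over the tangent of half this angle, whatever the lens; pixels are square), "cx", "cy" (the principal point, pixels), "D" ([k1, k2, p1, p2, k3] as OpenCV has them; the pictures are not rectified), "position" and "orientation" of the camera in the world; the wrist camera has in their place "T_tool_cam" (4x4, takes a point from camera to tool coordinates, whose origin is the TCP and whose axes are the tool frame's). Camera axes: x right, y down, z forward; pixel columns grow to the right and rows downward; lengths in mm; the calibration is good to about 2 mm. A picture is of the moment at which its call begins: read the wrist's pose just before it. There is no depth.
- ticket.sign_off(): hands the job in, once; it reports no verdict.
The state is a dict: "clock": time; "joints": joint angles; "qd": joint speeds; "effort": joint torques, N m; "eef_pos": TCP position; "eef_rot": TCP orientation; "wrist_force": force on the tool from outside, world axes, zero at the start; "moment": the same for the moment, N m; "finger_gap": finger opening in mm.
Only numpy, scipy, OpenCV 4.12 (cv2) and the standard library are available. Lean on these libraries where they do the work, as an engineer would, in place of code of your own. Each camera call takes 0.05 s, during which the arm holds its last target.

## Working session

There is one attempt and no reset: what is moved stays moved. The work goes in short steps, Python scripts to look and compute and a tool call to move; the robot and the scene stay as the last step left them, time stands still between calls to the robot, and variables do not carry over. Pictures are saved under pics/ and viewed, and the job is handed in when it is done.

Besides the shell and the picture viewer there is one more tool, called after "Emit:" by a JSON object that holds its "name" and its "arguments", one argument or row to a line. apply_moves: Moves the arm, as the interface text tells. Its arguments: {"type":"object","properties":{"plan":{"type":"array","items":{"type":"number"}},"force":{"type":"number"}},"required":["plan"]}

```bash
mkdir -p pics
python3 - <<'E'
from cell import readout, cams, ticket, manip
import cv2
print(readout.read_state())
for n in ["scene","side","wrist"]:
    c=cams.camera(n); cv2.imwrite(f"pics/{n}0.png",c["image"][:,:,::-1])
    print(n,{k:v for k,v in c.items() if k!="image"})
print(manip.grip_depth)
E
```

```text
{'clock': 0.0, 'joints': array([-1.31663371e+00,  3.00465346e-01,  1.52158512e+00,  1.42228586e-05,
        1.32069619e+00, -6.66124255e-02]), 'qd': array([-0.00230593, -0.00026678, -0.00151491, -0.0028812 , -0.0007914 ,
        0.00125754]), 'effort': array([ 4.30283990e-05, -5.31807482e+01, -3.52731550e+01,  7.08829123e-02,
        2.44949665e-02, -1.29725327e-04]), 'eef_pos': array([ 173.34406505, -521.69153245,  204.88777919]), 'eef_rot': array([-1.64934602,  1.56964224,  1.81301814]), 'wrist_force': array([0.02638306, 0.66303509, 0.31318857]), 'moment': array([ 0.04512418,  0.03143134, -0.01902075]), 'finger_gap': 94.28580284264977}
scene {'fovy': 55.93567786428587, 'cx': 324.8561805318168, 'cy': 238.17373458083838, 'D': array([0.02167893, 0.        , 0.        , 0.        , 0.        ]), 'position': array([ 863.20360173, -298.30251589,  922.33743408]), 'orientation': array([-2.59942866,  0.01083969,  0.60808282])}
side {'fovy': 53.40057408128692, 'cx': 322.5850031837054, 'cy': 241.26325596359703, 'D': array([-0.03036407,  0.        ,  0.        ,  0.        ,  0.        ]), 'position': array([ 509.57186581, -604.31953705,  865.14076773]), 'orientation': array([-2.41809492,  0.00955371, -0.09295672])}
wrist {'fovy': 67.30464494369235, 'cx': 325.64068248563217, 'cy': 238.1635218729576, 'D': array([-0.03953554,  0.        ,  0.        ,  0.        ,  0.        ]), 'T_tool_cam': array([[-3.34299445e-04, -2.44967632e-01,  9.69531200e-01,
        -1.77879973e+02],
       [ 9.99999764e-01, -6.64125205e-04,  1.77003264e-04,
         2.11139578e-01],
       [ 6.00530036e-04,  9.69531030e-01,  2.44967796e-01,
        -7.23134651e+01],
       [ 0.00000000e+00,  0.00000000e+00,  0.00000000e+00,
         1.00000000e+00]])}
18.8
```

View pics/scene0.png

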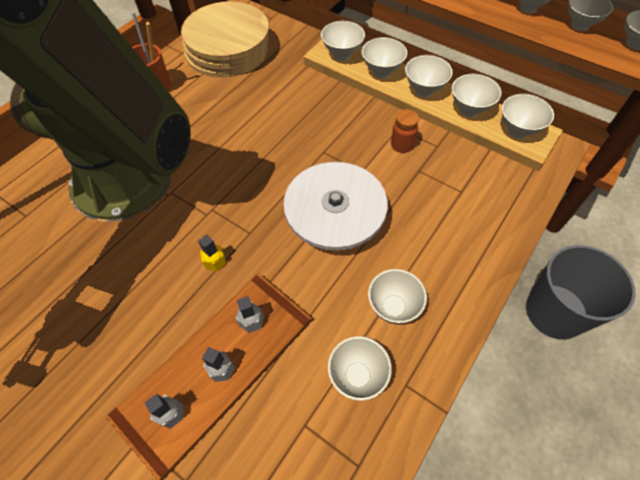

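View pics/side0.png

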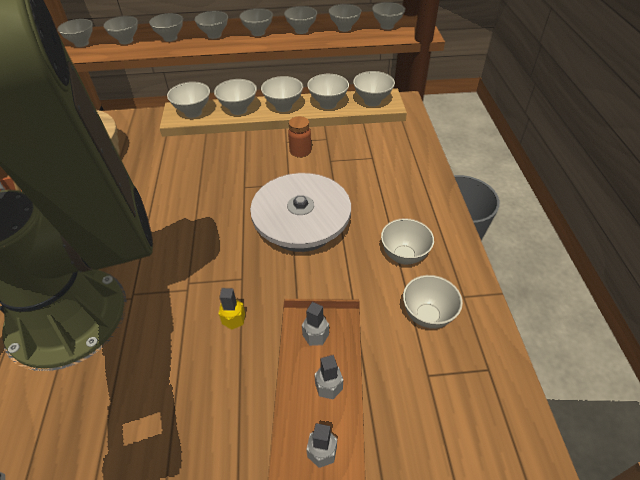

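View pics/wrist0.png

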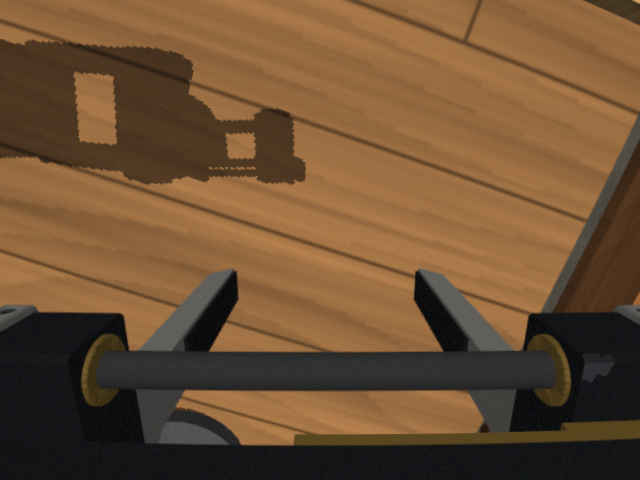

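Candidates for sockets: the scene camera shows three grey ones on the board at (250,313), (218,362) and (165,408), and a yellow lookalike off the board at (211,253). In the side camera the grey ones are at (316,322), (329,376) and (322,443), and the yellow one is at (231,308). I choose the three grey ones on the board. The nut is at scene (336,198) and side (300,201). Next I take close crops.

```bash
cat > h.py <<'E'
import numpy as np, cv2
from scipy.spatial.transform import Rotation as R
def K(c):
    f=240/np.tan(np.radians(c["fovy"])/2); return np.array([[f,0,c["cx"]],[0,f,c["cy"]],[0,0,1]])
def pose(c,st=None):
    if "position" in c: return R.from_euler("xyz",c["orientation"]).as_matrix(),np.array(c["position"])
    Rt=R.from_euler("xyz",st["eef_rot"]).as_matrix(); T=c["T_tool_cam"]
    return Rt@T[:3,:3], Rt@T[:3,3]+st["eef_pos"]
def proj(c,P,st=None):
    Rm,t=pose(c,st); rv,_=cv2.Rodrigues(Rm.T)
    return cv2.projectPoints(np.array(P,float).reshape(-1,1,3),rv,-Rm.T@t,K(c),np.array(c["D"]))[0].reshape(-1,2)
def unproj(c,uv,z,st=None):
    Rm,t=pose(c,st); n=cv2.undistortPoints(np.array(uv,float).reshape(-1,1,2),K(c),np.array(c["D"])).reshape(-1,2)
    d=np.c_[n,np.ones(len(n))]@Rm.T
    return t+d*((z-t[2])/d[:,2])[:,None]
def crop(im,x,y,w,h,s,fn):
    cv2.imwrite(fn,cv2.resize(im[y:y+h,x:x+w][:,:,::-1],None,fx=s,fy=s,interpolation=cv2.INTER_CUBIC))
E
python3 - <<'E'
from h import *
for n,b in {"scene":(140,285,130,150),"side":(295,290,60,180)}.items():
    im=cv2.imread(f"pics/{n}0.png")[:,:,::-1]
    s=4 if n=="scene" else 3.3
    x,y,w,h=b; crop(im,x,y,w,h,s,f"pics/{n}0c.png")
im=cv2.imread("pics/scene0.png")[:,:,::-1]; crop(im,275,150,130,100,6,"pics/scene0n.png")
im=cv2.imread("pics/side0.png")[:,:,::-1]; crop(im,240,160,120,100,6,"pics/side0n.png")
E
```

```text
(no output)
```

View pics/scene0c.png

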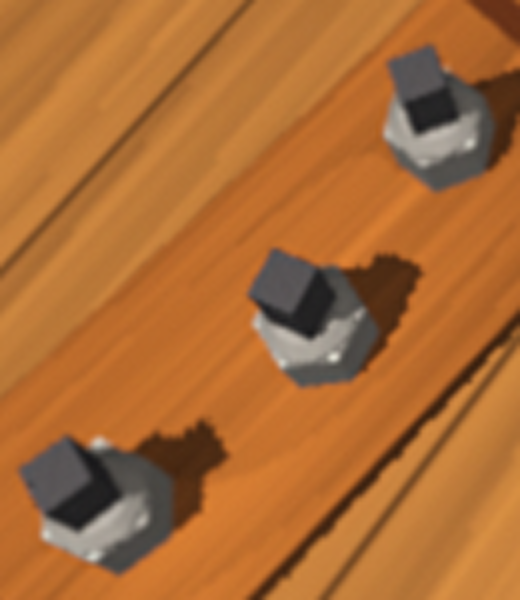

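View pics/scene0n.png

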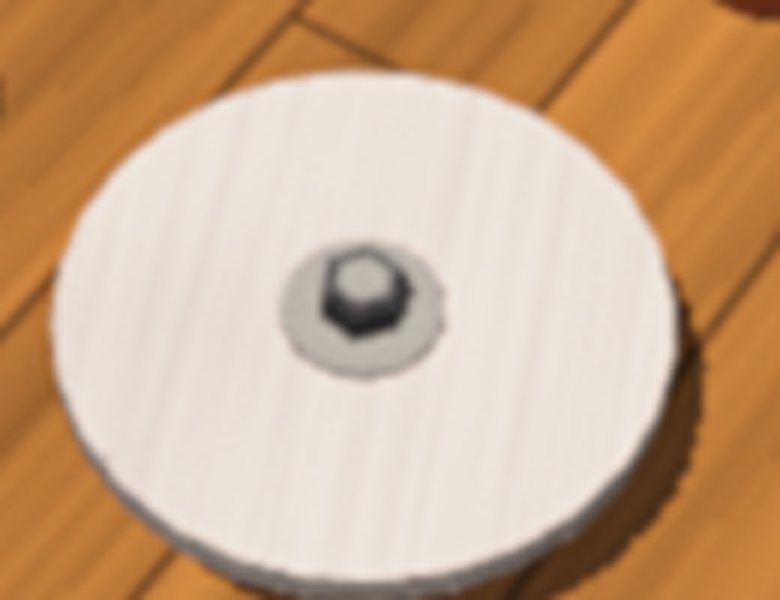

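View pics/side0n.png

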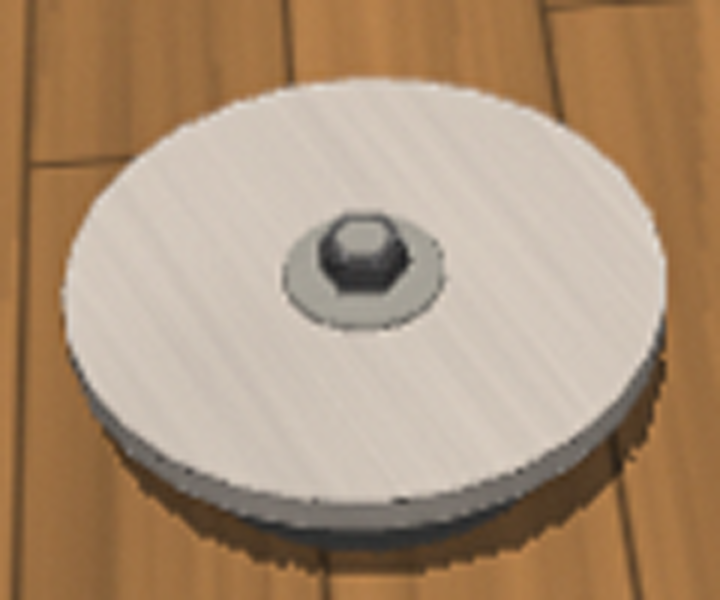

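View pics/side0c.png

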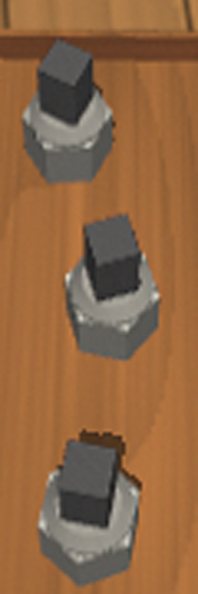

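Run:
```python
from h import *
from cell import cams
from scipy.optimize import least_squares
S=cams.camera("scene"); D=cams.camera("side")
def cr(p,x,y,s): return (np.array(p,float)+.5)/s-.5+[x,y]
for c,off,s,pts,z in [(S,(140,285),4,[[418,75],[292,280],[60,476]],118),(D,(295,290),3.3,[[66,63],[112,236],[90,465]],118)]:
    print(unproj(c,cr(pts,*off,s),z).round(1))
for c,off,pts,w in [(S,(275,150),[[52,320],[365,70],[540,112],[678,320],[220,95],[100,200],[640,200]],[[280,308],[445,305],[365,240],[365,379]]),(D,(240,160),[[65,285],[666,275],[370,78],[560,120],[150,145],[380,500],[500,490],[200,465]],[[283,272],[444,270],[363,329],[420,315],[300,305]])]:
    for P,z,r in ((pts,72,120),(w,75,32)):
        Q=unproj(c,cr(P,*off,6),z)[:,:2]
        f=least_squares(lambda v:np.hypot(*(Q-v[:2]).T)-v[2],[*Q.mean(0),r]); print("circ",z,f.x.round(1),f.fun.round(1))
print(unproj(S,cr([[367,279]],275,150,6),92), unproj(D,cr([[363,237]],240,160,6),92))
# nut top corners (z=92 hex 27)
```

```text
[[ 535.1 -112.6  118. ]
 [ 552.5 -220.6  118. ]
 [ 528.2 -339.1  118. ]]
[[ 533.5 -111.7  118. ]
 [ 548.5 -220.3  118. ]
 [ 526.3 -336.9  118. ]]
circ 72 [526.3 213.3 119.8] [ 1.2 -0.6  0.1 -0.4  1.6 -2.3  0.3]
circ 75 [526.2 210.6  32.2] [-0.5 -0.5  0.5  0.5]
circ 72 [526.6 212.1 120. ] [ 0.1 -2.3 -0.3  0.   1.6 -1.3  5.2 -3. ]
circ 75 [525.3 211.1  31.8] [ 0.8 -0.6 -0.2  1.  -0.9]
[[526.69974849 212.68439681  92.        ]] [[525.32021672 213.21919671  92.        ]]
```

```bash
cat >> h.py <<'E'
def go(target,yawy=None):
    """target TCP xyz; yawy = world angle (deg) of tool y (tool pointing down); prints delta in tool axes"""
    from cell import readout
    st=readout.read_state(); Rt=R.from_euler("xyz",st["eef_rot"]).as_matrix()
    cur=np.degrees(np.arctan2(Rt[1,1],Rt[0,1]))
    print("clock %.2f pos %s yawy %.2f gap %.1f F %s tilt %.2f j6 %.2f"%(st["clock"],st["eef_pos"].round(1),cur,st["finger_gap"],st["wrist_force"].round(1),np.degrees(np.arccos(-Rt[2,0])),st["joints"][5]))
    d=np.array(target)-st["eef_pos"]
    if yawy is None: yawy=cur
    y=np.radians(yawy); Y=np.array([np.cos(y),np.sin(y),0]); X=np.array([0,0,-1.]); Rg=np.c_[X,Y,np.cross(X,Y)]
    w=R.from_matrix(Rt.T@Rg).as_rotvec()
    print("shift in current tool axes mm",(Rt.T@d).round(1),"in goal axes",(Rg.T@d).round(1),"dist %.0f"%np.linalg.norm(d),"rot",w.round(4),"deg",np.degrees(w).round(1))
E
python3 - <<'E'
from h import *
go([545,-225,270]); go([545,-225,270],0)
E
```

```text
clock 0.25 pos [ 173.4 -521.8  205.2] yawy -71.62 gap 94.0 F [-0.2  0.4  0.4] tilt 0.03 j6 -0.07
shift in current tool axes mm [ -64.7 -164.5 -446.3] in goal axes [ -64.8 -164.5 -446.3] dist 480 rot [-0.     -0.      0.0005] deg [-0. -0.  0.]
clock 0.25 pos [ 173.4 -521.8  205.2] yawy -71.62 gap 94.0 F [-0.2  0.4  0.4] tilt 0.03 j6 -0.07
shift in current tool axes mm [ -64.7 -164.5 -446.3] in goal axes [ -64.8  371.6 -296.8] dist 480 rot [-1.25e+00 -3.00e-04  4.00e-04] deg [-71.6  -0.    0. ]
```

Emit:
{"name": "apply_moves", "arguments": {
  "plan": [0, 0, 0, -0.013, -0.018, -0.05, 100, 0, 0, 0, -0.013, -0.018, -0.05, 100, 0, 0, 0, -0.013, -0.018, -0.05, 100, 0, 0, 0, -0.013, -0.018, -0.05, 100, 0, 0, 0, -0.013, -0.018, -0.05, 100]
}}

```text
clock: 0.88
eef_pos: [383.4, -356.4, 270.9]
eef_rot: [1.874, 1.571, -0.947]
wrist_force: [0.3, 0.5, 0.4]
finger_gap: 94.1
```

Emit:
{"name": "apply_moves", "arguments": {
  "plan": [-0.1, 0, 0, 0, -0.018, -0.05, 100, -0.1, 0, 0, 0, -0.018, -0.05, 100, -0.1, 0, 0, 0, -0.018, -0.05, 100, -0.1, 0, 0, 0, -0.018, -0.046, 100, 0, 0, 0, 0, 0, 0, 100]
}}

```text
clock: 1.5
eef_pos: [524.9, -203.6, 270.1]
eef_rot: [-1.566, 1.57, 2.301]
wrist_force: [0.8, -0.3, -0.7]
finger_gap: 94.1
```

Run:
```python
from h import *
from cell import cams,readout
import pickle
go([545,-225,270],0)
st=readout.read_state(); c=cams.camera("wrist"); pickle.dump((st,c),open("w1.pkl","wb"))
cv2.imwrite("pics/wrist1.png",c["image"][:,:,::-1])
```

```text
clock 1.50 pos [ 524.9 -203.6  270.1] yawy -48.42 gap 94.1 F [ 0.8 -0.3 -0.7] tilt 0.04 j6 0.41
shift in current tool axes mm [ 0.1 29.3 -0.9] in goal axes [ 0.1 20.1 21.4] dist 29 rot [-8.451e-01 -3.000e-04  6.000e-04] deg [-48.4  -0.    0. ]
```

View pics/wrist1.png

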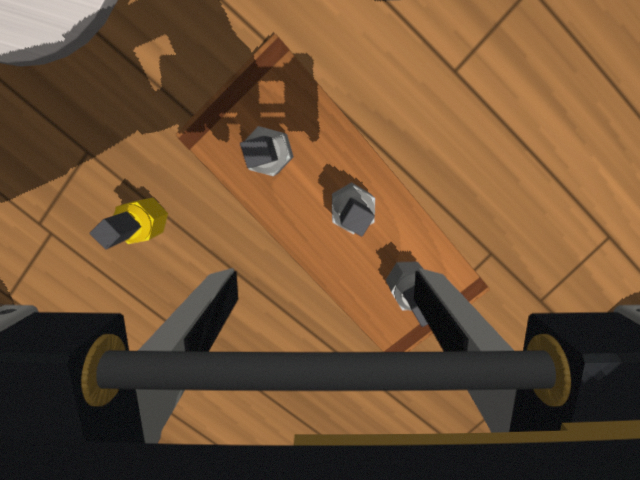

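The wrist view shows three grey sockets at (268,150), (352,210) and (405,288), with the yellow lookalike at (130,225). I enlarge the first two.

Run:
```python
from h import *
im=cv2.imread("pics/wrist1.png")[:,:,::-1]
a=[]
for x,y in ((230,115),(315,172)):
    a.append(cv2.resize(im[y:y+75,x:x+75],None,fx=5.3,fy=5.3,interpolation=cv2.INTER_CUBIC))
cv2.imwrite("pics/w1c.png",np.hstack(a)[:,:,::-1])
```

```text
(no output)
```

View pics/w1c.png

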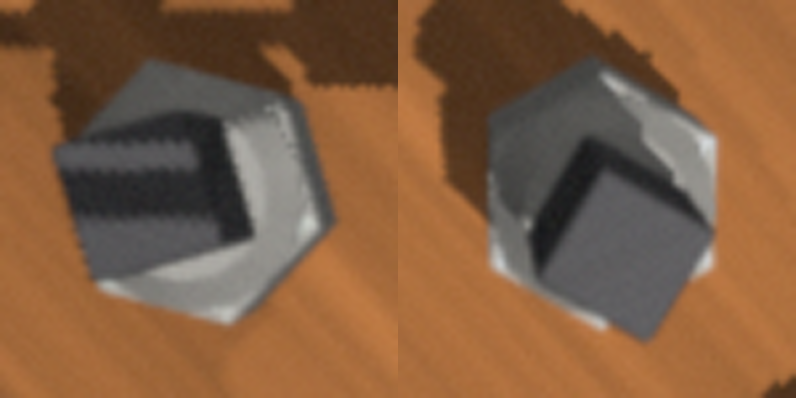

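```bash
cat >> h.py <<'E'
from scipy.optimize import least_squares
sq=np.array([[12,12],[-12,12],[-12,-12],[12,-12]],float)
hx=np.array([[np.cos(a),np.sin(a)] for a in np.radians(30+60*np.arange(6))])*23/np.cos(np.pi/6)
def rot(p,a): c,s=np.cos(a),np.sin(a); return p@np.array([[c,s],[-s,c]])
def model(v,z0=22):
    a=np.radians(v[2]); o=[]
    for p,z in ((sq,96),(sq,50),(hx,40),(hx,0)):
        q=rot(p,a)+v[:2]; o.append(np.c_[q,np.full(len(q),z0+z)])
    return o
def fit(c,uv,v0,st=None,z0=22):
    "uv: adapter top corners, in order (any start, matched to nearest)"
    uv=np.array(uv,float)
    def res(v):
        m=proj(c,model(v,z0)[0],st); d=np.linalg.norm(uv[:,None]-m[None],axis=2)
        return (uv-m[d.argmin(1)]).ravel()
    best=min((least_squares(res,[*v0[:2],v0[2]+k]) for k in (-20,0,20)),key=lambda f:f.cost); return best.x,best.fun
def overlay(c,v,st=None,im=None,z0=22,s=1,off=(0,0)):
    for q in model(v,z0):
        u=((proj(c,q,st)-off+.5)*s-.5).round().astype(np.int32); cv2.polylines(im,[u.reshape(-1,1,2)],True,(0,255,0),1)
E
python3 - <<'E'
from h import *
import pickle
st,c=pickle.load(open("w1.pkl","rb"))
cr=lambda p,x,y,s:(np.array(p,float)+.5)/s-.5+[x,y]
A=cr([[55,148],[97,282],[228,243],[190,112]],230,115,5.3)
B=cr(np.array([[605,165],[712,235],[647,340],[540,278]])-[398,0],315,172,5.3)
out=[]
for uv,v0,off in ((A,[534,-112,20],(230,115)),(B,[550,-220,10],(315,172))):
    v,f=fit(c,uv,v0,st); print(v.round(2),f.round(1))
    x,y=off; im=cv2.resize(c["image"][y:y+75,x:x+75],None,fx=5.3,fy=5.3,interpolation=cv2.INTER_CUBIC)
    out.append(im.copy())
    overlay(c,v,st,im,s=5.3,off=off); out[-1]=im
cv2.imwrite("pics/w1o.png",np.hstack(out)[:,:,::-1])
E
```

```text
[ 535.54 -112.62   56.47] [ 0.4  0.5  0.1 -0.6 -0.6 -0.9  0.1  1. ]
[ 549.96 -222.24   10.92] [ 0.2  0.5 -1.5  0.6 -0.1 -1.1  1.4 -0.1]
```

View pics/w1o.png

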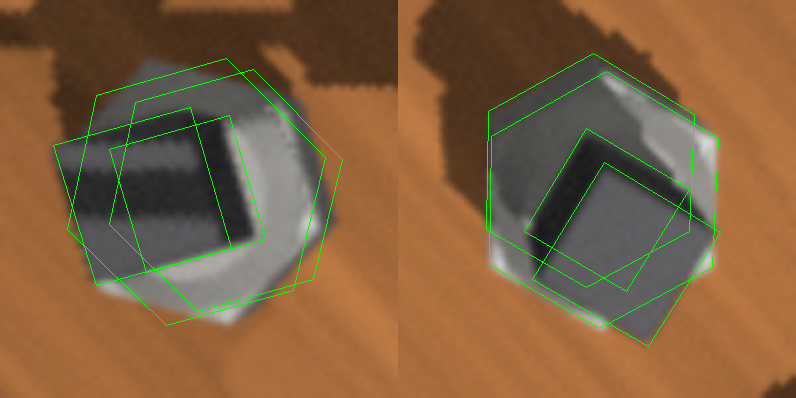

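Emit:
{"name": "apply_moves", "arguments": {
  "plan": [0, 0, 0, 0.004, -0.0388, -0.0346, 100, 0, 0, 0, 0.004, -0.0388, -0.0346, 100, 0, 0, 0, 0.004, -0.0388, -0.0346, 100, 0, 0, 0, 0.004, -0.0388, -0.0346, 100, 0, 0, 0, 0.004, -0.0388, -0.0346, 100]
}}

```text
clock: 2.17
eef_pos: [525.4, 54.1, 250.5]
eef_rot: [2.015, 1.57, -0.409]
wrist_force: [0.1, -0.0, -0.0]
finger_gap: 93.7
```

Emit:
{"name": "apply_moves", "arguments": {
  "plan": [0, 0, 0, 0.015, -0.0388, -0.0346, 100, 0, 0, 0, 0.015, -0.0388, -0.0346, 100, 0, 0, 0, 0.015, -0.0388, -0.0346, 100, 0, 0, 0, 0, 0, 0, 100, 0, 0, 0, 0, 0, 0, 100]
}}

```text
clock: 2.8
eef_pos: [527.1, 208.5, 205.7]
eef_rot: [1.46, 1.571, -0.962]
wrist_force: [0.6, 0.8, 1.3]
finger_gap: 94.2
```

Run:
```python
from h import *
from cell import cams,readout
import pickle
go([526,212,205])
st=readout.read_state(); c=cams.camera("wrist"); pickle.dump((st,c),open("w2.pkl","wb"))
cv2.imwrite("pics/wrist2.png",c["image"][:,:,::-1])
u=proj(c,[[526,212,92]],st)[0]; print(u)
x,y=int(u[0])-50,int(u[1])-40; print(x,y)
crop(c["image"],x,y,100,80,7.5,"pics/w2c.png")
```

```text
clock 2.80 pos [527.1 208.5 205.7] yawy -48.78 gap 94.2 F [0.6 0.8 1.3] tilt 0.02 j6 1.16
shift in current tool axes mm [ 0.7 -3.4 -1.5] in goal axes [ 0.7 -3.4 -1.5] dist 4 rot [-0.      0.     -0.0003] deg [-0.  0. -0.]
[320.56128381 234.61036483]
270 194
```

View pics/w2c.png

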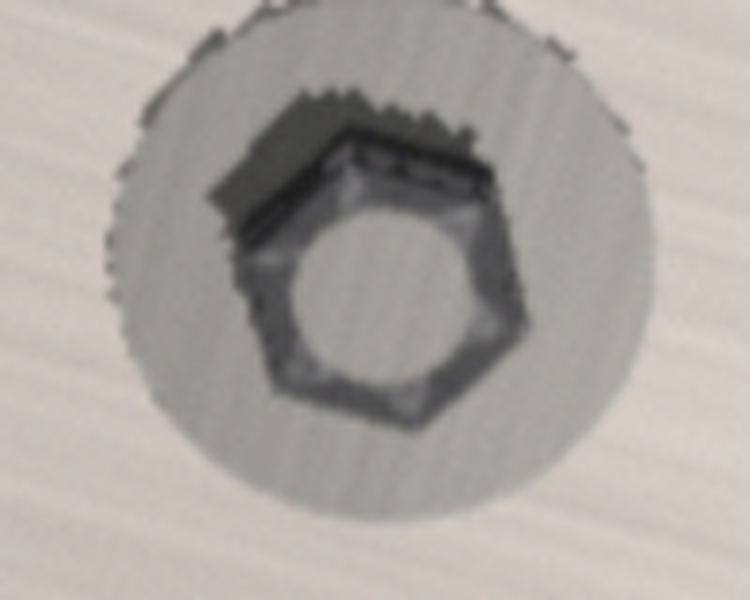

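View pics/wrist2.png

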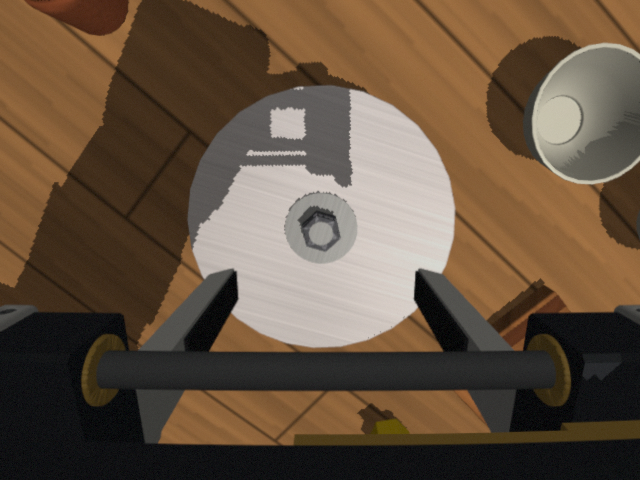

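Run:
```python
from h import *
import pickle
st,c=pickle.load(open("w2.pkl","rb"))
cr=lambda p:(np.array(p,float)+.5)/7.5-.5+[270,194]
print("top circ",unproj(c,cr([[382,296]]),92,st).round(2))
Q=unproj(c,cr([[655,255],[380,520],[530,480],[235,480],[130,360],[620,380]]),75,st)[:,:2]
f=least_squares(lambda v:np.hypot(*(Q-v[:2]).T)-v[2],[526,212,32]); print("washer",f.x.round(2),f.fun.round(2))
P=unproj(c,cr([[275,388],[412,432],[528,325]]),89,st)[:,:2]
h=hx*15/23
def res(v):
    m=rot(h,np.radians(v[2]))+v[:2]; d=np.linalg.norm(P[:,None]-m,axis=2); return (P-m[d.argmin(1)]).ravel()
for a in (0,30): 
    g=least_squares(res,[526,212,a]); print("nut",g.x.round(2),g.cost)
```

```text
top circ [[526.98 212.92  92.  ]]
washer [526.92 213.4   32.  ] [ 0.09 -0.11  0.21  0.05 -0.02 -0.22]
nut [ 5.2562e+02  2.0686e+02 -5.2000e-01] 37.40898660046166
nut [527.23 213.47  24.91] 0.40802601878462313
```

Nut at about (527.0, 213.2) with yaw 25° (mod 60). Socket S1 has its x at −33.5°, which already almost matches, so I go to S1 first.

Run:
```python
from h import *
go([535.5,-112.6,200],-33.5)
```

```text
clock 2.85 pos [527.3 208.2 205.9] yawy -48.82 gap 94.4 F [ 0.1 -0.1  0.3] tilt 0.04 j6 1.16
shift in current tool axes mm [  6.  246.9 205. ] in goal axes [  5.9 183.9 263. ] dist 321 rot [-0.2674 -0.0004 -0.0005] deg [-15.3  -0.   -0. ]
```

Emit:
{"name": "apply_moves", "arguments": {
  "plan": [-0.134, 0, 0, 0, 0, 0, 100, -0.133, 0, 0, 0, 0, 0, 100, 0, 0, 0, 0.001, 0.0307, 0.0438, 100, 0, 0, 0, 0.001, 0.0307, 0.0438, 100, 0, 0, 0, 0.001, 0.0307, 0.0438, 100]
}}

```text
clock: 3.48
eef_pos: [531.2, 46.2, 203.2]
eef_rot: [2.068, 1.569, -0.088]
wrist_force: [1.7, 0.8, -0.5]
finger_gap: 94.4
```

Emit:
{"name": "apply_moves", "arguments": {
  "plan": [0, 0, 0, 0.001, 0.0307, 0.0438, 100, 0, 0, 0, 0.001, 0.0307, 0.0438, 100, 0, 0, 0, 0.001, 0.0307, 0.0438, 100, 0, 0, 0, 0, 0, 0, 100, 0, 0, 0, 0, 0, 0, 100]
}}

```text
clock: 4.1
eef_pos: [535.6, -111.6, 199.9]
eef_rot: [2.133, 1.57, -0.023]
wrist_force: [0.1, 0.1, 0.6]
finger_gap: 93.9
```

```bash
cat > look.py <<'E'
import sys,pickle
from h import *
from cell import cams,readout
# look.py tag x y z half scale
tag=sys.argv[1]; X=list(map(float,sys.argv[2:5])); hw=int(sys.argv[5]); s=float(sys.argv[6])
st=readout.read_state(); c=cams.camera("wrist"); pickle.dump((st,c),open(tag+".pkl","wb"))
u=proj(c,[X],st)[0]; x,y=max(0,int(u[0])-hw),max(0,int(u[1])-hw); print("proj",u.round(1),"off",x,y,"s",s)
crop(c["image"],x,y,2*hw,2*hw,s,f"pics/{tag}c.png"); cv2.imwrite(f"pics/{tag}.png",c["image"][:,:,::-1])
E
python3 look.py w3 535.5 -112.6 118 45 6.6; python3 -c "
from h import *
go([535.5,-112.6,78],-33.5)"
```

```text
proj [324.8 247.4] off 279 202 s 6.6
clock 4.15 pos [ 535.7 -110.9  199.8] yawy -33.43 gap 93.6 F [ 0.5 -0.2  1. ] tilt 0.03 j6 0.31
shift in current tool axes mm [121.8   0.7   1.6] in goal axes [121.8   0.7   1.5] dist 122 rot [ 0.0012 -0.0003 -0.0004] deg [ 0.1 -0.  -0. ]
```

View pics/w3c.png

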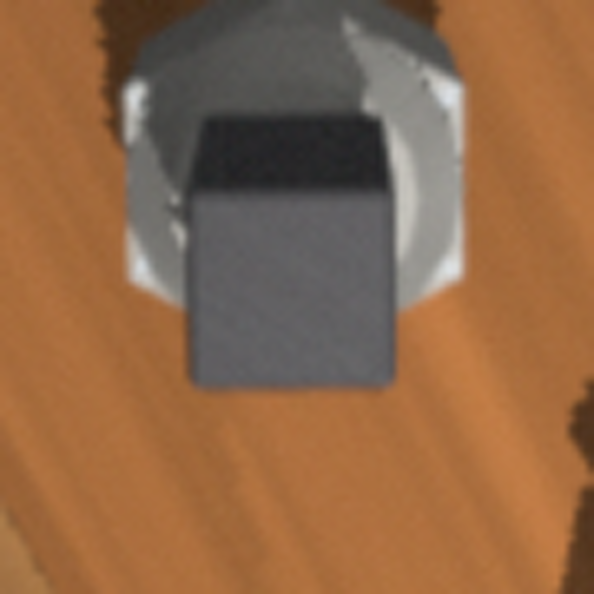

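View pics/w3.png

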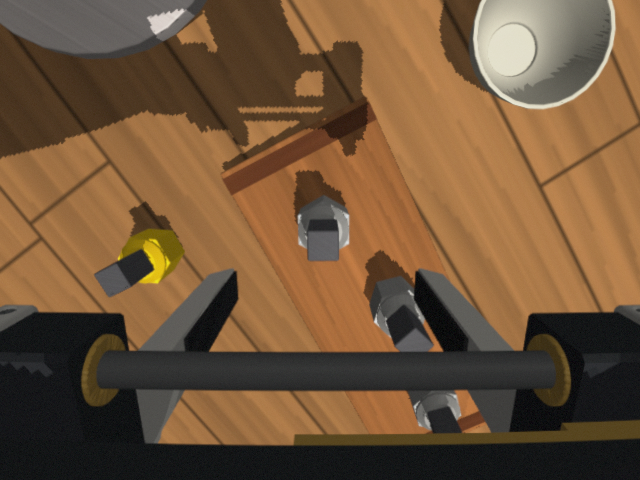

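The crop shows S1's adapter top squared to the jaws, corners (189,190)–(396,388), with the hex flats left and right, so its x lies along tool y.

Run:
```python
from h import *
import pickle
st,c=pickle.load(open("w3.pkl","rb"))
cr=lambda p:(np.array(p,float)+.5)/6.6-.5+[279,202]
v,f=fit(c,cr([[189,189],[392,188],[396,388],[190,389]]),[535,-112,-33],st); print(v.round(2),f.round(2))
go([v[0],v[1],79],v[2] if v[2]<0 else v[2]-90)
```

```text
[ 535.06 -110.56  -33.11] [ 0.83  0.28 -0.9   0.38 -0.24 -0.31  0.32 -0.4 ]
clock 4.15 pos [ 535.7 -110.9  199.8] yawy -33.43 gap 93.6 F [ 0.5 -0.2  1. ] tilt 0.03 j6 0.31
shift in current tool axes mm [ 1.208e+02 -8.000e-01  1.000e-01] in goal axes [ 1.208e+02 -8.000e-01  1.000e-01] dist 121 rot [-0.0056 -0.0003 -0.0004] deg [-0.3 -0.  -0. ]
```

Emit:
{"name": "apply_moves", "arguments": {
  "plan": [0, 0, 0, 0.04, -0.0008, 0, 100, 0, 0, 0, 0.04, 0, 0, 100, 0, 0, 0, 0.0405, 0, 0, 100, 0, 0, 0, 0, 0, 0, 30, 0, 0, 0, 0, 0, 0, 30],
  "force": 35
}}

```text
clock: 4.78
eef_pos: [536.1, -110.3, 80.8]
eef_rot: [1.907, 1.569, -0.246]
wrist_force: [0.2, -0.1, -0.0]
finger_gap: 77.4
```

Emit:
{"name": "apply_moves", "arguments": {
  "plan": [0, 0, 0, 0, 0, 0, 0, 0, 0, 0, 0, 0, 0, 0, 0, 0, 0, 0, 0, 0, 0],
  "force": 35
}}

```text
clock: 5.15
eef_pos: [535.4, -110.6, 79.5]
eef_rot: [1.901, 1.57, -0.253]
wrist_force: [0.4, -0.2, -1.2]
finger_gap: 47.5
```

Emit:
{"name": "apply_moves", "arguments": {
  "plan": [0, 0, 0, 0, 0, 0, 0, 0, 0, 0, 0, 0, 0, 0, 0, 0, 0, 0, 0, 0, 0, 0, 0, 0, 0, 0, 0, 0]
}}

```text
clock: 5.65
eef_pos: [535.1, -110.5, 78.8]
eef_rot: [-1.335, 1.57, 2.795]
wrist_force: [0.3, 0.3, -1.5]
finger_gap: 24.0
```

Emit:
{"name": "apply_moves", "arguments": {
  "plan": [0, 0, 0, -0.01, 0, 0, 0, 0, 0, 0, -0.04, 0, 0, 0, 0, 0, 0, -0.04, 0, 0, 0, 0, 0, 0, -0.035, 0, 0, 0, 0, 0, 0, 0, 0, 0, 0]
}}

```text
clock: 6.28
eef_pos: [536.1, -110.8, 206.5]
eef_rot: [1.887, 1.566, -0.267]
wrist_force: [0.6, -0.5, -4.1]
finger_gap: 24.0
```

Run:
```python
from h import *
go([527,213.2,200],-35)
```

```text
clock 6.28 pos [ 536.1 -110.8  206.5] yawy -33.40 gap 24.0 F [ 0.6 -0.5 -4.1] tilt 0.28 j6 0.31
shift in current tool axes mm [   6.1 -186.  -265.5] in goal axes [   6.5 -193.3 -260.2] dist 324 rot [ 0.0279 -0.0016 -0.0046] deg [ 1.6 -0.1 -0.3]
```

Emit:
{"name": "apply_moves", "arguments": {
  "plan": [0.028, 0, 0, 0, 0, 0, 0, 0, 0, 0, 0.001, -0.0276, -0.0372, 0, 0, 0, 0, 0.001, -0.0276, -0.0372, 0, 0, 0, 0, 0.001, -0.0276, -0.0372, 0, 0, 0, 0, 0.001, -0.0276, -0.0372, 0]
}}

```text
clock: 6.9
eef_pos: [529.3, 76.0, 198.1]
eef_rot: [-0.886, 1.568, -3.069]
wrist_force: [0.3, -0.2, -2.7]
finger_gap: 23.9
```

Emit:
{"name": "apply_moves", "arguments": {
  "plan": [0, 0, 0, 0.001, -0.0276, -0.0372, 0, 0, 0, 0, 0.001, -0.0276, -0.0372, 0, 0, 0, 0, 0.001, -0.0276, -0.0372, 0, 0, 0, 0, 0, 0, 0, 0, 0, 0, 0, 0, 0, 0, 0]
}}

```text
clock: 7.52
eef_pos: [526.0, 213.1, 195.5]
eef_rot: [-0.557, 1.568, -2.74]
wrist_force: [0.2, -0.6, -3.7]
finger_gap: 23.8
```

```bash
python3 look.py w4 527 213.2 200 45 6.6; python3 -c "
from h import *
go([527,213.2,160],-35)"
```

```text
proj [325.2 289.7] off 280 244 s 6.6
clock 7.58 pos [526.2 212.7 195.9] yawy -35.07 gap 23.7 F [ 0.7  0.2 -2.7] tilt 0.10 j6 0.93
shift in current tool axes mm [35.9  0.4 -0.9] in goal axes [35.9  0.4 -0.9] dist 36 rot [-0.0012  0.0015  0.0009] deg [-0.1  0.1  0. ]
```

View pics/w4.png

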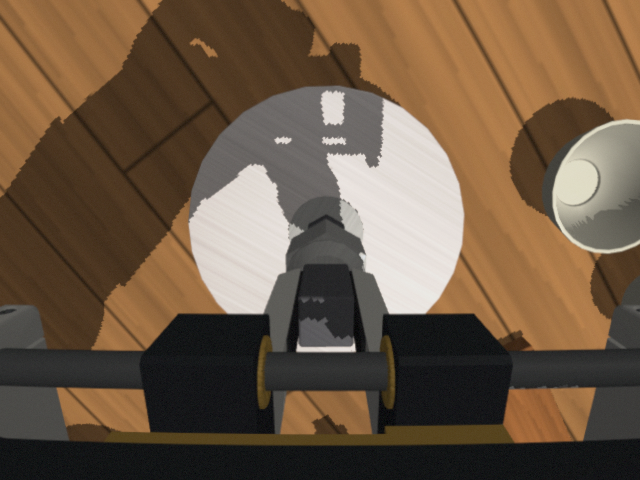

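Emit:
{"name": "apply_moves", "arguments": {
  "plan": [0, 0, 0, 0.02, 0.0004, -0.0009, 0, 0, 0, 0, 0.02, 0, 0, 0, 0, 0, 0, 0.003, 0, 0, 0, 0, 0, 0, 0, 0, 0, 0]
}}

```text
clock: 8.07
eef_pos: [527.5, 213.5, 154.4]
eef_rot: [2.532, 1.571, 0.349]
wrist_force: [0.3, -0.5, -2.3]
finger_gap: 23.5
```

Emit:
{"name": "apply_moves", "arguments": {
  "plan": [0, 0, 0, 0.002, 0, 0, 0, 0, 0, 0, 0.002, 0, 0, 0, 0, 0, 0, 0.002, 0, 0, 0]
}}

```text
clock: 8.45
eef_pos: [527.3, 214.1, 148.0]
eef_rot: [2.509, 1.571, 0.327]
wrist_force: [-0.1, 0.1, -3.4]
finger_gap: 24.1
```

```bash
python3 -c "
from h import *
go([527,213.2,132],-35)
from cell import readout
print(readout.read_state()['moment'])"
```

```text
clock 8.45 pos [527.3 214.1 148. ] yawy -35.01 gap 24.1 F [-0.1  0.1 -3.4] tilt 0.02 j6 0.93
shift in current tool axes mm [16.   0.3  0.9] in goal axes [16.   0.3  0.9] dist 16 rot [-0.0001 -0.0002 -0.0002] deg [-0. -0. -0.]
[-0.02219953 -0.03491706 -0.02928918]
```

Emit:
{"name": "apply_moves", "arguments": {
  "plan": [0, 0, 0, 0.001, 0, 0.0005, 0, 0, 0, 0, 0.001, 0, 0, 0]
}}

```text
clock: 8.7
eef_pos: [526.9, 213.6, 145.9]
eef_rot: [0.51, 1.571, -1.672]
wrist_force: [0.4, -0.3, -3.4]
finger_gap: 23.8
```

Emit:
{"name": "apply_moves", "arguments": {
  "plan": [0, 0, 0, 0.001, 0, 0, 0, 0, 0, 0, 0.001, 0, 0, 0]
}}

```text
clock: 8.95
eef_pos: [527.0, 213.7, 143.9]
eef_rot: [2.39, 1.571, 0.208]
wrist_force: [-0.7, 0.1, -2.5]
finger_gap: 23.7
```

Emit:
{"name": "apply_moves", "arguments": {
  "plan": [0, 0, 0, 0.002, 0, 0, 0, 0, 0, 0, 0.002, 0, 0, 0]
}}

```text
clock: 9.2
eef_pos: [526.9, 213.6, 139.8]
eef_rot: [-0.779, 1.571, -2.961]
wrist_force: [0.1, -0.1, -2.8]
finger_gap: 23.8
```

Emit:
{"name": "apply_moves", "arguments": {
  "plan": [0, 0, 0, 0.002, 0, 0, 0, 0, 0, 0, 0.002, 0, 0, 0]
}}

```text
clock: 9.45
eef_pos: [526.9, 213.6, 135.8]
eef_rot: [-1.014, 1.571, 3.088]
wrist_force: [0.0, -0.0, -3.0]
finger_gap: 24.0
```

Emit:
{"name": "apply_moves", "arguments": {
  "plan": [0, 0, 0, 0.002, 0, 0, 0, 0, 0, 0, 0.0015, 0, 0, 0]
}}

```text
clock: 9.7
eef_pos: [526.9, 213.6, 132.3]
eef_rot: [-0.932, 1.571, -3.114]
wrist_force: [0.1, 0.1, -2.9]
finger_gap: 23.4
```

Emit:
{"name": "apply_moves", "arguments": {
  "plan": [0, 0, 0, 0.001, 0, 0, 0, 0, 0, 0, 0.001, 0, 0, 0, 0, 0, 0, 0, 0, 0, 0]
}}

```text
clock: 10.07
eef_pos: [527.0, 213.7, 131.8]
eef_rot: [2.55, 1.57, 0.368]
wrist_force: [-6.1, -2.0, 10.0]
finger_gap: 23.7
```

```bash
python3 look.py w5 527 213.2 170 60 5
python3 - <<'E'
from h import *
from cell import cams,readout
go([527,213.2,132],-35)
S=cams.camera("scene"); D=cams.camera("side")
a=cv2.resize(S["image"][120:260,260:410],None,fx=2.6,fy=2.6,interpolation=cv2.INTER_CUBIC)
b=cv2.resize(D["image"][120:260,230:380],None,fx=2.6,fy=2.6,interpolation=cv2.INTER_CUBIC)
cv2.imwrite("pics/sd5.png",np.hstack([a,b])[:,:,::-1])
cv2.imwrite("pics/side5.png",D["image"][:,:,::-1])
E
```

```text
proj [324.1 322.4] off 264 262 s 5.0
clock 10.12 pos [527.  213.7 131.8] yawy -35.00 gap 23.4 F [-6.  -1.6 10.7] tilt 0.05 j6 0.93
shift in current tool axes mm [-0.2  0.3  0.4] in goal axes [-0.2  0.3  0.4] dist 1 rot [ 0.     -0.0007 -0.0005] deg [ 0. -0. -0.]
```

View pics/sd5.png

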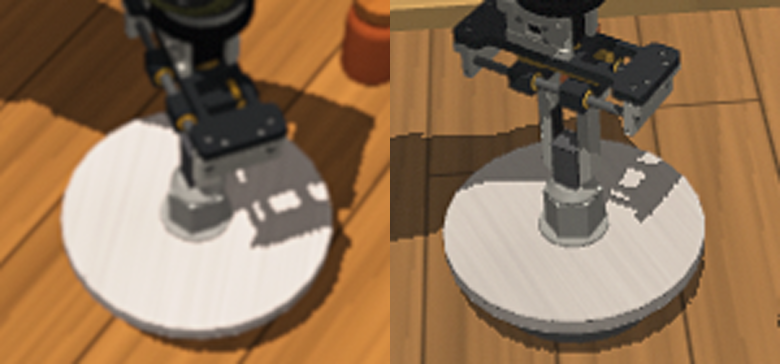

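View pics/w5.png

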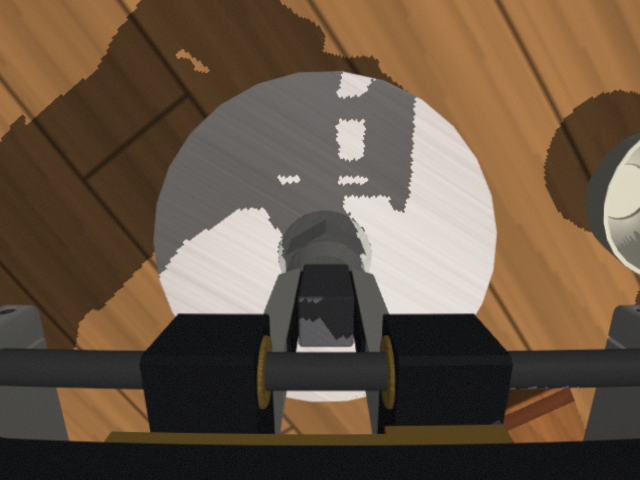

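View pics/side5.png

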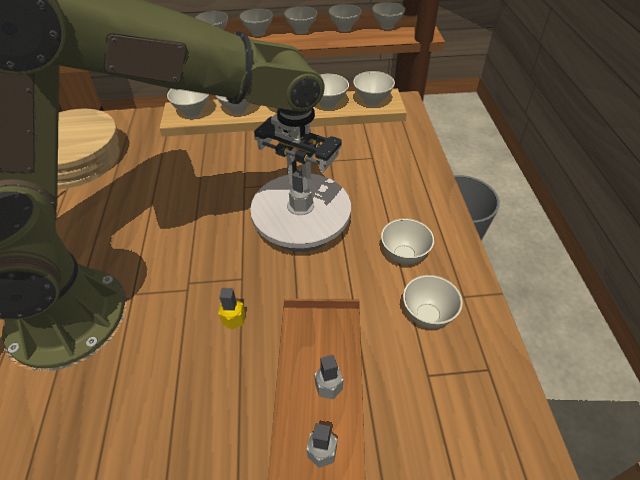

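The pictures show the socket down on the washer at side (300,200). The other two stand untouched at (329,376) and (322,443), the yellow one is at (231,308), and the bowls have not moved. I let it settle for a moment, check once more, then hand in.

Emit:
{"name": "apply_moves", "arguments": {
  "plan": [0, 0, 0, 0, 0, 0, 0, 0, 0, 0, 0, 0, 0, 0, 0, 0, 0, 0, 0, 0, 0]
}}

```text
clock: 10.6
eef_pos: [527.0, 213.7, 131.8]
eef_rot: [2.5, 1.57, 0.318]
wrist_force: [-6.3, -2.3, 9.3]
finger_gap: 23.8
```

Run:
```python
from h import *
from cell import ticket
go([527,213.2,132],-35)
print(ticket.sign_off())
```

```text
clock 10.60 pos [527.  213.7 131.8] yawy -35.00 gap 23.8 F [-6.3 -2.3  9.3] tilt 0.04 j6 0.93
shift in current tool axes mm [-0.2  0.3  0.4] in goal axes [-0.2  0.3  0.4] dist 1 rot [-0.0001 -0.0006 -0.0005] deg [-0. -0. -0.]
the job is handed in; nothing more can be done
None
```

The first socket I tried, the grey one nearest the wheel, fits the nut, and I handed the job in at 10.6 s with it home and still gripped. I gripped it by its adapter (35 N commanded) with its x turned to −35°, which matches the nut's measured yaw of about 25° (mod 60).

**Fit:** The socket slid past the stopped-on-top height (TCP about 149 mm) with no contact. It met the washer at TCP 131.8 mm, the expected home height.

**Last checks:**
- The finger gap was 23.8 mm on the 24 mm adapter.
- Tool tilt was 0.04° and the tool was about 0.5 mm off the nut's axis; the socket's own tilt was not measured separately.
- The wrist force was about 9 N upward, plus a side load of about 6.7 N that I left as it was.

**Rest of the scene:** In the last side picture the other two grey sockets stand upright and untouched on the board, and the bowls are where they were. The arm was not moved near the jar, and I did not check its position at the end. Position estimates from the different cameras differed by up to about 2 mm, so I used the wrist camera for the grasp and the nut. No check failed.

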